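Empty a tumbler and nest the three stacking tumblers

TASK

Clear up the tumblers: lift the plastic scoop out of the steel tumbler it was left in and rest it head-down in the ceramic bowl, and gently nest the three steel tumblers into one upright stack on the counter, each fully home in the one below. Knock no tumbler over and leave the bowl and everything else where it stands.

Things in the scene. Friction and masses are not known exactly. Their poses are not given: they have to be found in the camera images.
- cup_a: one of three identical upright stacking tumblers, plain stainless steel, about 120 g, 88 mm tall: the body tapers from 40 mm diameter at the foot to 54 mm at a shoulder 56 mm up; above it a straight band, 62 mm outside, 58 mm inside, 32 mm tall, runs to the rim. Walls 2 mm, inside floor 6 mm up. Origin: centre of the foot's underside; z up along the axis
- cup_b: second of the three identical tumblers (see cup_a); at the start the scoop stands in this one, wherever it has been put. Nested fully home, a tumbler's shoulder sits on the rim of the one below, so that it stands 32 mm higher than that one, with about 2 mm of play all round
- cup_c: third of the three identical tumblers (see cup_a). When nested only the 32 mm band of the upper tumbler stays clear of the lower one: held by that band, with the fingertips above the shoulder, it can be lowered all the way home
- scoop: orange plastic flour scoop, 165 mm long, about 45 g, at the start standing head-down in cup_b, leaning about 18 degrees on its rim towards the scoop's own -y. Origin: at the lip. z runs from the lip to the handle's end; the head is a U trough 31 mm wide (x), 16 mm deep (y), 60 mm long, open to +y; the handle, z = 60 to 165 mm, is a bar 16 mm wide (x), 10 mm thick (y)
- scoop_grip (a point): centre of the scoop's handle section 137 mm from the lip (axes as the scoop's); at the start about 50 mm above the rim of the tumbler, easily pinched from above across the 16 mm width (x)
- scoop_head (a point): the middle of the scoop's head, 30 mm from the lip
- bowl: white ceramic bowl, 170 mm across the rim and 65 mm high, 750 g, wall 6 mm, inside floor flat, 7 mm above the counter and about 70 mm across. The scoop is longer than the bowl is wide and ends leaning on its rim. Origin: centre of the underside; z up
- mortar: bystander: dark wooden mortar, 88 mm across, 75 mm high, its pestle standing in it up to about 120 mm high. Origin: centre of the underside
- pestle: bystander: the wooden pestle, 116 mm long, leaning in the mortar. Origin: its lower end
- mug: bystander: white straight-sided mug, 80 mm across, 92 mm high, handle to its +y. Origin: centre of the underside
- mill: bystander: dark wooden pepper mill, 54 mm across, 146 mm high. Origin: centre of the underside
- jar: bystander: glass storage jar with steel cap, 62 mm across, 85 mm high. Origin: centre of the underside
- tongs: bystander: black plastic tongs lying flat, about 260 mm long and 30 mm high. Origin: on the counter near their middle; x along them
- canister: bystander, fixed: stainless canister with hinged lid, 112 mm across, 165 mm high with its lid shut, higher if the lid stands ajar. Origin: centre of the underside
Not all that is in view belongs to the job. Leave any red look-alike of the cup_a alone.

How it is judged:
On the way:
1. the scoop has been let go head-down in the bowl (horizontal distance between scoop_head and bowl below 0.065 m and z of scoop_head in the frame of bowl between 0 and 0.05 m and height (world z) of scoop_grip above 0.05 m and contact force between scoop and the fingers below 0.1 N and linear speed of scoop below 0.03 m/s), for 0.2 s.
At the end, for the whole second after the job is handed in: Scoop head in the bowl: its middle within 65 mm of the bowl's axis and under 50 mm up, grip point over 50 mm above the counter. Tumblers in one stack on the counter, any order: each within 5 mm of concentric and 29.5 to 34.5 mm above the next, tilt under 0.06 rad. All at rest (horizontal distance between scoop_head and bowl below 0.065 m and z of scoop_head in the frame of bowl between 0 and 0.05 m and height (world z) of scoop_grip above 0.05 m and ((horizontal distance between cup_b and cup_a below 0.005 m and z of cup_b in the frame of cup_a between 0.0295 and 0.0345 m and horizontal distance between cup_c and cup_b below 0.005 m and z of cup_c in the frame of cup_b between 0.0295 and 0.0345 m and height (world z) of cup_a below 0.004 m) or (horizontal distance between cup_c and cup_a below 0.005 m and z of cup_c in the frame of cup_a between 0.0295 and 0.0345 m and horizontal distance between cup_b and cup_c below 0.005 m and z of cup_b in the frame of cup_c between 0.0295 and 0.0345 m and height (world z) of cup_a below 0.004 m) or (horizontal distance between cup_a and cup_b below 0.005 m and z of cup_a in the frame of cup_b between 0.0295 and 0.0345 m and horizontal distance between cup_c and cup_a below 0.005 m and z of cup_c in the frame of cup_a between 0.0295 and 0.0345 m and height (world z) of cup_b below 0.004 m) or (horizontal distance between cup_c and cup_b below 0.005 m and z of cup_c in the frame of cup_b between 0.0295 and 0.0345 m and horizontal distance between cup_a and cup_c below 0.005 m and z of cup_a in the frame of cup_c between 0.0295 and 0.0345 m and height (world z) of cup_b below 0.004 m) or (horizontal distance between cup_a and cup_c below 0.005 m and z of cup_a in the frame of cup_c between 0.0295 and 0.0345 m and horizontal distance between cup_b and cup_a below 0.005 m and z of cup_b in the frame of cup_a between 0.0295 and 0.0345 m and height (world z) of cup_c below 0.004 m) or (horizontal distance between cup_b and cup_c below 0.005 m and z of cup_b in the frame of cup_c between 0.0295 and 0.0345 m and horizontal distance between cup_a and cup_b below 0.005 m and z of cup_a in the frame of cup_b between 0.0295 and 0.0345 m and height (world z) of cup_c below 0.004 m)) and angle between each of cup_a, cup_b, cup_c's own z axis and vertical below 0.06 rad and linear speed of each of cup_a, cup_b, cup_c, scoop below 0.02 m/s); the robot touches nothing.
It fails at once if a tumbler knocked over (tilted beyond 45 degrees) (angle between any of cup_a, cup_b, cup_c's own z axis and vertical above 0.785 rad).
It fails at once if tumblers jammed together or dropped into one another with more than 50 N (contact force between cup_a and cup_b above 50 N or contact force between any of cup_a, cup_b and cup_c above 50 N).
It fails at once if the bowl or a bystander shifted by more than 30 mm (distance of any of bowl, mortar, mug, mill, jar, tongs from where it was at the start of the episode above 0.03 m).
It fails at once if the pestle knocked out of the mortar (distance of pestle from where it was at the start of the episode above 0.06 m).
It also fails if it takes over 72 s, if anything falls off the work surface, if the arm or the gripper's body presses on something with over 40 N, if the wrist force passes 120 N, or if a joint passes its speed limit or range.

ROBOT

A 6-joint arm with a two-finger parallel gripper is mounted at the origin on the work surface. World frame = base frame: x ahead of the robot, y to its left, z up, the work surface at z = 0. Lengths are in m, angles in rad, forces in N, time in s.
With the tool pointing down it reaches from about 0.25 to 0.725 m from the base axis. Payload 4 kg.
Tool frame: the origin (TCP) lies on the front face of the gripper's body, between the roots of the fingers; the fingertips stand 73 mm ahead of it and the grasp point (between the pads) lies 54 mm ahead of it; z points along the fingers, y is the line along which they close (so a half turn about z gives the same grasp; the last joint's range is limited). The gripper opens to 85 mm and grips with 20 to 120 N. Pads are 22 mm wide; open, the fingers measure 114 mm over their backs; the gripper's body (76 mm by 85 mm) begins 54 mm behind the grasp point. The pads swing forward as they close: fully open they stand 13 mm farther back than shut.
Start: joints at [1.14, 0.241, 0.005, 1.335, 0, 1.571], TCP at [0.209, 0.454, 0.304] pointing down, gripper open.
Joint ranges: [-2.72, 2.72], [-1.05, 1.87], [-1.09, 1.28], [-1.99, 2.15], [-1.42, 1.44], [-3.14, 3.14]. Speed limits (rad/s): [2.79, 2.79, 3.14, 3.14, 3.14, 3.14].

INTERFACE

Orientations are given as a unit quaternion [x, y, z, w].
In Python, from workcell import bot gives the robot as it stands. The module is installed in compiled form; this text tells all that it offers.
- The arm moves only by the tool step_arm, never from a script. Its argument "rows" is a list of rows, each a list of 2 entries, a list of its own where there are three numbers: the shift along the tool's x, y, z in mm, then the turn about the tool's z in degrees. A call has 1 to 12 rows; each row is the pose to reach, as a shift and turn from the pose commanded when the call began, along the tool's axes at that moment; what a row does not reach only later rows make up. A row lasts 1/8 s, in which the tool goes at most 62.5 mm and 10.7 degrees, less where a joint would pass 70% of its speed; a pose out of reach is approached as far as the arm can. A call with a gripper value outside its range is refused whole. "claw" is the gripper's target within -1 to 1 (shut at 1, half-way at 0, fully open at -1), set as the call begins (left out, the last holds). The fingers move at their own pace and stop on an object; the grip force is fixed at half the most. Time passes only in rows, so rows that repeat a pose let the fingers close. It gives the time, the measured TCP pose, the force, the opening and the grip force at its end, in the units of the state.
- bot.get_obs(): the state, without advancing time (a new reading comes with each control period).
- bot.camera(name): name is "side" or "top"; returns (picture, depth): 420x560x3 uint8, red, green, blue; 420x560 float32, m along the optical axis (not along the pixel's ray), 0 where there is no reading.
- bot.camera_params(name): a dict with "fx", "fy", "cx", "cy" (pixels), "pose" (4x4, takes a point from camera to world coordinates). Camera axes: x right, y up, looking along -z (the intrinsics and any distortion apply to the point x, -y, -z); pixel columns grow to the right and rows downward; lengths in m; the calibration is good to about 2 mm. A picture is of the moment at which its call begins. camera_params takes no time and is no camera call.
- bot.job_done(): hands the job in; it is judged then, once.
Trained networks look in the newest picture that a camera, given by its name, has taken for a name from the list of things; names that differ only in an ending like _2 or _b are one class to them, and where a whole thing is asked for, a point or a joint stands for the part that bears it (a point fixed in the world has none). Each returns a list of dicts, best first, with "score" (0 to 1); they miss things now and then, are a little off and sometimes report something else, mostly with a low value. They report only what shows in the picture. A call takes as long as a camera call. They do not tell look-alikes from the thing itself.
- bot.trace(target, camera): "pixels" (420x560 bool, what is visible of it) and "uv" ([column, row] in pixels, amid what is visible of it).
The state is a dict: "clock": time; "joint_pos": joint angles; "joint_vel": joint speeds; "tau": joint torques, N m; "eef_pos": TCP position; "tool_rot": TCP orientation; "ft_force": force on the tool from outside, world axes, zero at the start; "ft_torque": the same for the moment, N m; "grip_width": finger opening in m; "grasp_force": force on a finger pad.
Only numpy, scipy, OpenCV 4.12 (cv2) and the standard library are available. Lean on these libraries where they do the work, as an engineer would, in place of code of your own. Each camera call takes 0.05 s, during which the arm holds its last target. There are 200 camera calls.

## Working session

There is one attempt and no reset: what is moved stays moved. The work goes in short steps, Python scripts to look and compute and a tool call to move; the robot and the scene stay as the last step left them, time stands still between calls to the robot, and variables do not carry over. Pictures are saved under pics/ and viewed, at most 10 in all, crops included, and the job is handed in when it is done.

Besides the shell and the picture viewer there is one more tool, called after "Call:" as name(argument=value, ...), one argument or row to a line, values as JSON. step_arm: Moves the arm, as the interface text tells. Its arguments: {"type":"object","properties":{"rows":{"type":"array"},"claw":{"type":"number"}},"required":["rows"]}

```bash
mkdir -p pics; cat > h.py <<'E'
import numpy as np,cv2
from workcell import bot
def cloud(name,depth):
    p=bot.camera_params(name);v,u=np.mgrid[0:420,0:560]
    x=(u-p["cx"])/p["fx"]*depth;y=(v-p["cy"])/p["fy"]*depth
    P=np.stack([x,-y,-depth,np.ones_like(x)],-1)@np.array(p["pose"]).T
    return P[...,:3]
def shot(name):
    im,d=bot.camera(name);return im,d,cloud(name,d)
E
python3 - <<'E'
from h import *
o=bot.get_obs();print(o["eef_pos"],o["tool_rot"],o["clock"])
ims=[]
for n in("top","side"):
    im,d,P=shot(n);np.savez(n+".npz",im=im,d=d,P=P)
    p=bot.camera_params(n);print(n,{k:np.round(v,3) for k,v in p.items()})
    cv2.imwrite(f"pics/{n}0.png",im[...,::-1])
    for t in("cup_a","scoop","bowl"):
        for r in bot.trace(t,n):
            m=r["pixels"]&(d>0);Q=P[m]
            print(n,t,round(r["score"],2),np.round(r["uv"]),m.sum(),np.round(np.percentile(Q,[2,50,98],axis=0),3).tolist() if len(Q) else "", im[m].mean(0).round() if len(Q) else "")
E
```

```text
[0.20860759 0.45388102 0.30299768] [ 2.13728104e-01  9.76892603e-01 -1.04231356e-03 -2.30170789e-04] 0.0
top {'fx': np.float64(473.226), 'fy': np.float64(473.226), 'cx': np.float64(281.714), 'cy': np.float64(213.199), 'pose': array([[ 0.016,  0.994, -0.107,  0.367],
       [-1.   ,  0.018,  0.017,  0.019],
       [ 0.019,  0.106,  0.994,  1.625],
       [ 0.   ,  0.   ,  0.   ,  1.   ]])}
top cup_a 0.73 [357. 202.] 258 [[0.546, -0.281, -0.001], [0.577, -0.262, 0.037], [0.598, -0.224, 0.087]] [135.  38.  34.]
top cup_a 0.68 [365. 243.] 330 [[0.411, -0.316, -0.002], [0.442, -0.283, 0.041], [0.468, -0.244, 0.091]] [138.  46.  38.]
top cup_a 0.61 [394. 235.] 293 [[0.447, -0.403, -0.002], [0.476, -0.386, 0.047], [0.502, -0.345, 0.089]] [115. 113. 107.]
top cup_a 0.61 [168. 235.] 200 [[0.427, 0.327, 0.003], [0.459, 0.372, 0.051], [0.478, 0.386, 0.087]] [119. 117. 111.]
top cup_a 0.61 [361. 279.] 304 [[0.289, -0.298, -0.002], [0.314, -0.278, 0.041], [0.343, -0.239, 0.088]] [136.  41.  36.]
top cup_a 0.54 [320. 205.] 301 [[0.542, -0.167, -0.001], [0.578, -0.144, 0.04], [0.6, -0.109, 0.09]] [
[... 1028 characters left out ...]
_a 0.89 [297. 172.] 423 [[0.538, -0.285, 0.014], [0.564, -0.239, 0.067], [0.595, -0.222, 0.089]] [109.  27.  21.]
side cup_a 0.78 [368. 154.] 464 [[0.345, -0.46, 0.001], [0.373, -0.411, 0.065], [0.4, -0.396, 0.09]] [109.  29.  22.]
side cup_a 0.71 [272. 354.] 655 [[0.418, 0.327, 0.009], [0.45, 0.37, 0.065], [0.475, 0.387, 0.088]] [93. 89. 83.]
side cup_a 0.33 [242. 263.] 2886 [[0.533, 0.07, 0.002], [0.618, 0.126, 0.033], [0.684, 0.227, 0.066]] [212. 208. 188.]
side scoop 0.58 [279. 332.] 518 [[0.422, 0.243, 0.0], [0.436, 0.336, 0.088], [0.464, 0.355, 0.165]] [153.  83.  37.]
side bowl 0.78 [240. 263.] 2744 [[0.533, 0.073, 0.006], [0.617, 0.125, 0.033], [0.682, 0.228, 0.066]] [214. 211. 190.]
```

View pics/top0.png

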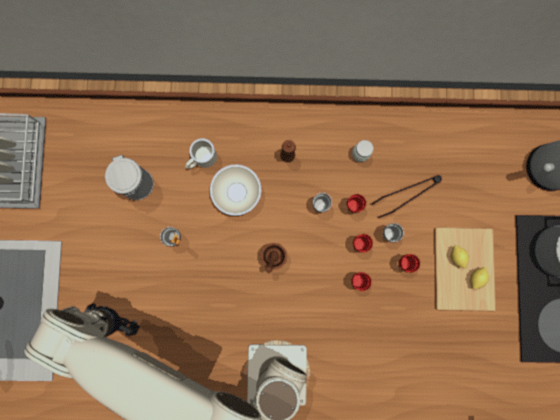

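View pics/side0.png

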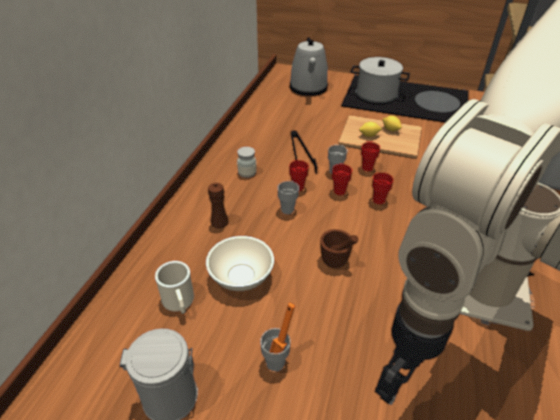

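The top view shows steel tumblers at about (321,204), (394,234) and (171,238), the last holding the orange scoop. Red look-alikes sit at (356,204), (362,243), (409,264) and (361,281). The jar (363,152) and the mug (202,152) could also be confused. I choose the three grey ones. Next I'll fit them and check a crop.

```bash
cat >> h.py <<'E'
from scipy.optimize import least_squares
def rimfit(P,c,z0=.08,z1=.094,R=.031,r=.045):
    m=(abs(P[...,2]-(z0+z1)/2)<(z1-z0)/2)&(np.hypot(P[...,0]-c[0],P[...,1]-c[1])<r)
    Q=P[m][:,:2]
    s=least_squares(lambda q:np.hypot(*(Q-q).T)-R,c,loss="soft_l1",f_scale=.001)
    return s.x,len(Q),np.median(abs(s.fun)),np.percentile(P[m][:,2],95)
def orange(im):
    h=cv2.cvtColor(im,cv2.COLOR_RGB2HSV);return (h[...,0]>=7)&(h[...,0]<=18)&(h[...,1]>195)&(h[...,2]>90)
E
python3 - <<'E'
from h import *
D={n:np.load(n+".npz") for n in("top","side")}
for c in [(.571,-.138),(.473,-.375),(.449,.357)]:
    for n in D: print(c,n,rimfit(D[n]["P"],c,R=.030))
for n in D: print("bowl",n,rimfit(D[n]["P"],(.611,.15),.058,.07,.083,.1))
for n in D:
    P=D[n]["P"];m=orange(D[n]["im"])&(np.hypot(P[...,0]-.44,P[...,1]-.34)<.12)&(P[...,2]>.095)
    Q=P[m];c=Q.mean(0);u,s,v=np.linalg.svd(Q-c);a=v[0]*np.sign(v[0][2])
    print(n,len(Q),c,a,np.degrees(np.arccos(a[2])),s/np.sqrt(len(Q)),Q.max(0),"at z.15",c+a*(.14-c[2])/a[2])
    for z in np.arange(.1,.18,.015):
        k=abs(Q[:,2]-z)<.008
        if k.sum()>3: print(z.round(3),k.sum(),Q[k].mean(0).round(4))
a=D["top"]["im"][185:285,300:420];b=D["side"]["im"][290:380,225:333]
cv2.imwrite("pics/crop.png",np.hstack([cv2.resize(a,(440,366)),cv2.resize(b,(356,366))])[...,::-1])
E
```

```text
(0.571, -0.138) top (array([ 0.57119322, -0.13900034]), 45, np.float64(0.0005142868288264685), np.float64(0.09019513276018429))
(0.571, -0.138) side (array([ 0.56857749, -0.13861997]), 116, np.float64(0.0011921537523072404), np.float64(0.0895260939913543))
(0.473, -0.375) top (array([ 0.47518744, -0.37455494]), 52, np.float64(0.0008366745730104246), np.float64(0.09157330040805997))
(0.473, -0.375) side (array([ 0.47256428, -0.37469235]), 96, np.float64(0.0013318933455388482), np.float64(0.08979379892749523))
(0.449, 0.357) top (array([0.4503214 , 0.35606912]), 49, np.float64(0.000690441202518783), np.float64(0.09079141630153731))
(0.449, 0.357) side (array([0.44711021, 0.35711748]), 218, np.float64(0.001037584564712325), np.float64(0.0915971173301033))
bowl top (array([0.60959418, 0.14871351]), 324, np.float64(0.002723202325944335), np.float64(0.06861158959412922))
bowl side (array([0.60603437, 0.15010553]), 564, np.float64(0.0024543539691786673), np.float64(0.06712934664301454))
top 4 [0.43961232 0.32675904 0.12719023] [-0.15369038 -0.23266369  0.96033686] 16.1911320144614 [1.09955662e-02 2.40030468e-03 9.31939218e-05] [0.44323325 0.33071579 0.14071028] at z.15 [0.43756227 0.32365558 0.14      ]
side 167 [0.43093251 0.32678041 0.13244707] [-0.1316477  -0.28659097  0.94896496] 18.383847163441967 [0.02180177 0.00361889 0.00124164] [0.44095816 0.33908195 0.1674536 ] at z.15 [0.42988471 0.3244994  0.14      ]
0.1 27 [0.4352 0.3358 0.1021]
0.115 37 [0.433  0.3322 0.1153]
0.13 36 [0.4313 0.3275 0.1298]
0.145 40 [0.4293 0.323  0.1449]
0.16 36 [0.4268 0.3182 0.1608]
```

View pics/crop.png

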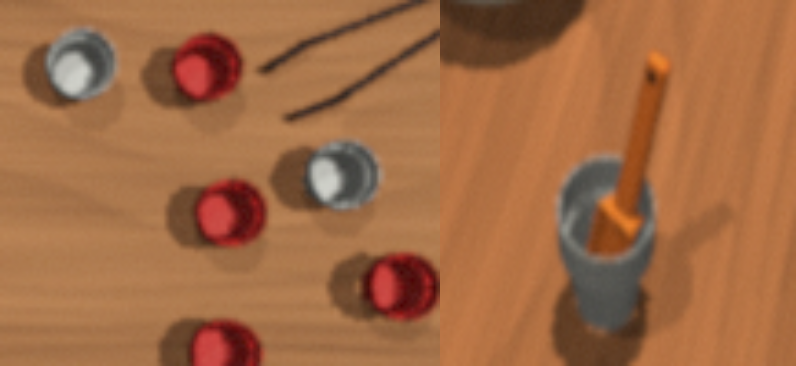

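The crop confirms two plain steel tumblers at (80,65) and (343,175), with red ones around them. The right half shows the orange scoop in the steel tumbler, with its handle leaning to the upper right.

Call:
step_arm(
  rows=[
    [[-30,-3,0],-10],
    [[-60,-7,0],-20],
    [[-90,-10,0],-30],
    [[-125,-14,0],-40],
    [[-160,-18,0],-50],
    [[-195,-22,0],-60],
    [[-225,-26,0],-70],
    [[-257,-29,0],-80],
    [[-257,-29,0],-90],
    [[-257,-29,0],-90],
    [[-257,-29,0],-90],
  ],
  claw=-1,
)

```text
clock: 1.78
eef_pos: [0.43, 0.3208, 0.3039]
tool_rot: [-0.539, 0.842, 0.0, -0.0]
ft_force: [0.1, 0.7, -0.1]
grip_width: 0.0858
grasp_force: 0.0
```

```bash
python3 - <<'E'
from h import *
from scipy.spatial.transform import Rotation as R
o=bot.get_obs();r=R.from_quat(o["tool_rot"]).as_matrix();print(o["eef_pos"],r.round(3).tolist(),o["joint_pos"],o["clock"],o["grip_width"])
im,d,P=shot("side")
cv2.imwrite("pics/s1.png",cv2.resize(im[220:400,180:400],(800,654))[:600,:,::-1])
for c in [(.4295,.32,.138),(.4495,.3565,.088)]: print((r.T@(np.array(c)-o["eef_pos"])).round(4))
E
```

```text
[0.42996926 0.32078722 0.30391143] [[-0.419, -0.908, -0.0], [-0.908, 0.419, 0.0], [0.0, 0.0, -1.0]] [ 6.40960120e-01  3.13237497e-01  1.03190404e-01  1.36081430e+00
  4.90551822e-05 -4.97003741e-01] 1.775 0.08578702796163865
[9.000e-04 1.000e-04 1.659e-01]
[-0.0406 -0.0028  0.2159]
```

View pics/s1.png

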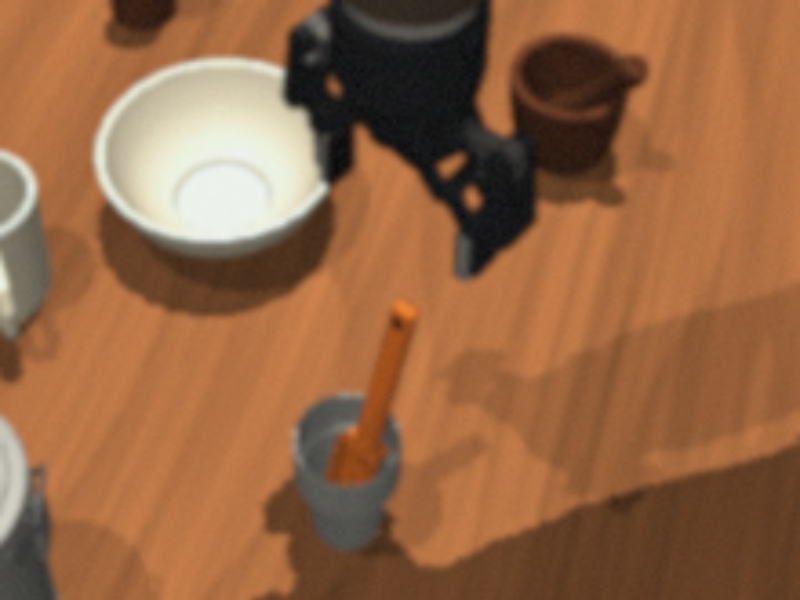

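The gripper hangs with its fingers straddling the line above the scoop handle (handle end at about (403,308) in the crop). Descending and gripping.

Call:
step_arm(
  rows=[
    [[1,0,40],0],
    [[1,0,80],0],
    [[1,0,112],0],
    [[1,0,112],0],
    [[1,0,112],0],
  ],
)

```text
clock: 2.45
eef_pos: [0.4302, 0.3204, 0.1932]
tool_rot: [-0.54, 0.842, 0.0, 0.001]
ft_force: [0.8, -0.2, 0.2]
grip_width: 0.0855
grasp_force: 0.0
```

Call:
step_arm(
  rows=[
    [[0,0,0],0],
    [[0,0,0],0],
    [[0,0,0],0],
    [[0,0,0],0],
    [[0,0,0],0],
    [[0,0,0],0],
    [[0,0,0],0],
    [[0,0,0],0],
  ],
  claw=1,
)

```text
clock: 3.45
eef_pos: [0.43, 0.3198, 0.1922]
tool_rot: [-0.54, 0.842, -0.0, 0.0]
ft_force: [0.4, -1.1, 2.5]
grip_width: 0.0149
grasp_force: 58.4
```

Call:
step_arm(
  rows=[
    [[0,0,-12],0],
    [[0,0,-26],0],
    [[0,0,-42],0],
    [[0,0,-60],0],
    [[0,0,-80],0],
    [[0,0,-105],0],
    [[0,0,-125],0],
    [[0,0,-125],0],
    [[0,0,-125],0],
  ],
)

```text
clock: 4.58
eef_pos: [0.4295, 0.3195, 0.3164]
tool_rot: [-0.54, 0.842, -0.0, -0.0]
ft_force: [-0.1, -0.2, -0.7]
grip_width: 0.0148
grasp_force: 58.4
```

```bash
python3 - <<'E'
from h import *
from scipy.spatial.transform import Rotation as R
o=bot.get_obs();r=R.from_quat(o["tool_rot"]).as_matrix();print(o["eef_pos"],o["clock"],o["grip_width"])
im,d,P=shot("side");t,dt,Pt=shot("top")
cv2.imwrite("pics/s2.png",cv2.resize(im[180:400,180:420],(800,733))[133:,:,::-1])
for n,p in(("side",P),("top",Pt)):
    print(n,rimfit(p,(.449,.357),R=.03))
m=orange(im)&(np.hypot(P[...,0]-.44,P[...,1]-.34)<.12)&(P[...,2]>.1)
Q=P[m];Q=(Q-o["eef_pos"])@r
for z in np.arange(.03,.2,.015):
    k=abs(Q[:,2]-z)<.008
    if k.sum()>3: print(z.round(3),k.sum(),Q[k].mean(0).round(4))
print(Q[:,2].max(),"bowl",((np.array([.608,.1495,0])-o["eef_pos"])@r).round(4))
E
```

```text
[0.42952319 0.31954963 0.3164468 ] 4.575 0.014756160372512556
side (array([0.44644879, 0.35659139]), 180, np.float64(0.0005959498336646999), np.float64(0.08997693816006887))
top (array([0.44932056, 0.35637061]), 20, np.float64(0.0007710717487510645), np.float64(0.09136755570208567))
0.045 20 [-0.0033 -0.0021  0.0472]
0.06 37 [-0.0075 -0.0004  0.0609]
0.075 45 [-0.012   0.002   0.0751]
0.09 42 [-0.0167  0.0028  0.0906]
0.105 45 [-0.0213  0.0029  0.1046]
0.12 79 [-0.0278  0.0025  0.1212]
0.135 33 [-0.0312 -0.0047  0.1375]
0.15 88 [-0.0306 -0.0033  0.1499]
0.165 79 [-0.0353 -0.0049  0.1645]
0.18 42 [-0.0377 -0.0048  0.1775]
0.1830387192489615 bowl [ 0.0798 -0.2333  0.3164]
```

View pics/s2.png

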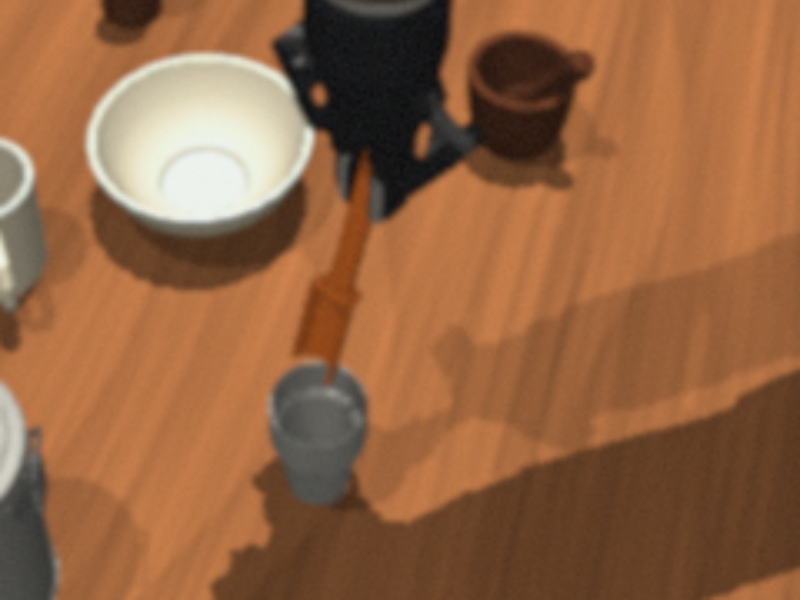

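The scoop is held (head at about (330,330) in the crop) and clear of the tumbler, which did not move. Carrying it to the bowl, with the lip on the side of the floor away from the lean.

Call:
step_arm(
  rows=[
    [[12,-30,0],0],
    [[30,-75,0],0],
    [[48,-120,0],0],
    [[66,-165,0],0],
    [[82,-205,0],0],
    [[92,-233,0],0],
    [[92,-233,20],0],
    [[92,-233,60],0],
    [[92,-233,95],0],
    [[92,-233,112],0],
    [[92,-233,114],0],
    [[92,-233,114],0],
  ],
)

```text
clock: 6.18
eef_pos: [0.6032, 0.1389, 0.203]
tool_rot: [-0.54, 0.842, 0.0, -0.0]
ft_force: [0.1, 0.6, -0.6]
grip_width: 0.0153
grasp_force: 58.6
```

Call:
step_arm(
  rows=[
    [[0,0,2],0],
    [[0,0,4],0],
    [[0,0,6],0],
    [[0,0,7],0],
    [[0,0,7],0],
  ],
)

```text
clock: 6.8
eef_pos: [0.6033, 0.1388, 0.1969]
tool_rot: [-0.54, 0.842, -0.0, 0.001]
ft_force: [-1.3, -0.4, 3.6]
grip_width: 0.0149
grasp_force: 59.4
```

Call:
step_arm(
  rows=[
    [[0,0,0],0],
    [[0,0,0],0],
    [[0,0,0],0],
    [[0,0,0],0],
    [[0,0,0],0],
    [[0,0,0],0],
    [[0,0,-40],0],
    [[0,0,-90],0],
    [[0,0,-120],0],
    [[0,0,-120],0],
  ],
  claw=-1,
)

```text
clock: 8.05
eef_pos: [0.6043, 0.1391, 0.3194]
tool_rot: [-0.54, 0.842, -0.001, 0.003]
ft_force: [0.4, 0.3, -0.6]
grip_width: 0.0855
grasp_force: 0.0
```

```bash
python3 - <<'E'
from h import *
o=bot.get_obs();print(o["eef_pos"],o["clock"],o["grip_width"],o["joint_pos"])
im,d,P=shot("side");t,dt,Pt=shot("top")
cv2.imwrite("pics/s3.png",cv2.resize(im[180:330,150:350],(800,600))[...,::-1])
m=orange(im)&(np.hypot(P[...,0]-.608,P[...,1]-.15)<.15);Q=P[m]
c=Q.mean(0);v=np.linalg.svd(Q-c)[2][0];s=(Q-c)@v
print(len(Q),c,v,Q[s.argmin()],Q[s.argmax()],np.ptp(s))
E
```

```text
[0.60432531 0.13910574 0.31943423] 8.05 0.08546691862987449 [ 2.26260467e-01  4.78700024e-01  3.89689594e-01  1.47474529e+00
 -4.77384934e-05 -9.13729060e-01]
295 [0.596128   0.12318161 0.04500355] [ 0.41023765  0.74784625 -0.52194929] [0.55396157 0.0530858  0.09132057] [0.62588529 0.17008038 0.01419422] 0.15725581315479573
```

View pics/s3.png

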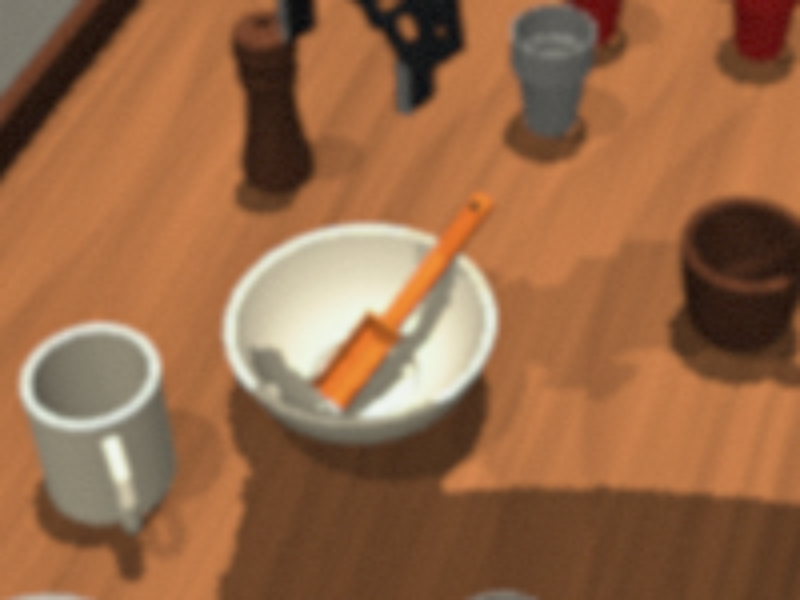

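The scoop lies head-down in the bowl, leaning on its rim (head at about (355,365), handle end at about (482,203)). Next, the far tumbler. The present tool yaw clears the red ones.

Call:
step_arm(
  rows=[
    [[30,-6,0],0],
    [[80,-15,0],0],
    [[130,-24,0],0],
    [[180,-33,0],0],
    [[230,-43,0],0],
    [[280,-52,0],0],
    [[330,-61,0],0],
    [[380,-71,0],0],
    [[430,-80,0],0],
    [[480,-89,0],0],
    [[521,-97,0],0],
    [[521,-97,0],0],
  ],
)

```text
clock: 9.65
eef_pos: [0.4719, -0.3775, 0.3131]
tool_rot: [-0.538, 0.843, 0.002, -0.001]
ft_force: [-0.5, 0.8, -0.5]
grip_width: 0.0855
grasp_force: 0.0
```

Call:
step_arm(
  rows=[
    [[0,0,30],0],
    [[0,0,70],0],
    [[0,0,100],0],
    [[0,0,110],0],
    [[0,0,110],0],
    [[0,0,110],0],
  ],
)

```text
clock: 10.4
eef_pos: [0.4744, -0.3753, 0.2073]
tool_rot: [-0.54, 0.842, -0.001, 0.0]
ft_force: [0.7, -0.6, 0.8]
grip_width: 0.0859
grasp_force: 0.0
```

```bash
python3 - <<'E'
from h import *
from scipy.spatial.transform import Rotation as R
o=bot.get_obs();r=R.from_quat(o["tool_rot"]).as_matrix();print(o["eef_pos"],o["clock"],o["joint_pos"].round(2) if hasattr(o["joint_pos"],"round") else o["joint_pos"])
im,d,P=shot("side")
cv2.imwrite("pics/s4.png",cv2.resize(im[80:240,240:440],(750,600))[...,::-1])
print(((np.array([.474,-.3746,.088])-o["eef_pos"])@r).round(4))
# fingertip depth: dark points near the tool
dark=(im.max(-1)<60)&(np.hypot(P[...,0]-o["eef_pos"][0],P[...,1]-o["eef_pos"][1])<.065)&(P[...,2]>.045)&(P[...,2]<.2)
Q=(P[dark]-o["eef_pos"])@r
for s in(-1,1):
    k=Q[Q[:,1]*s>.03]; print(s,len(k),np.percentile(k[:,2],[50,95,99]) if len(k) else "")
E
```

```text
[ 0.47442767 -0.37527511  0.20733657] 10.4 [-0.67  0.5   0.13  1.2   0.   -1.81]
[-0.0005  0.001   0.1193]
-1 47 [0.02427218 0.0500814  0.05072405]
1 45 [0.01978656 0.04172838 0.04729827]
```

View pics/s4.png

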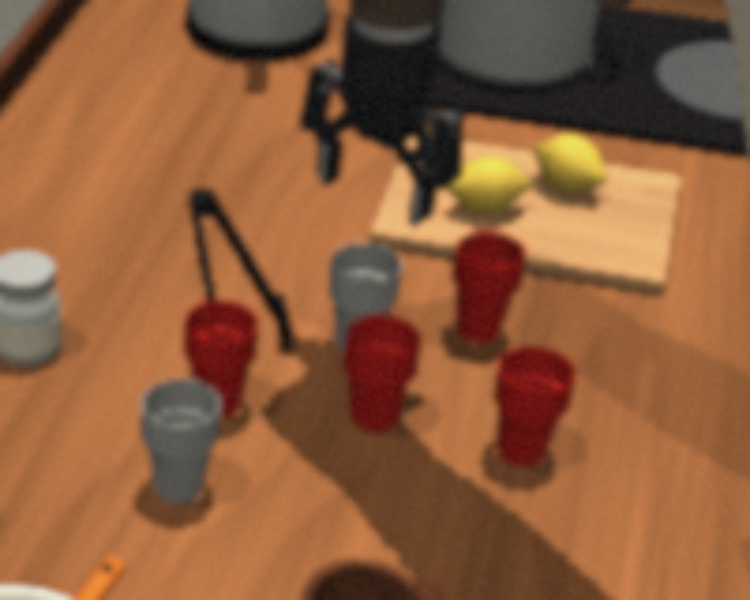

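The gripper sits above the far steel tumbler (rim at about (365,260) in the crop), clear of the red ones. Descending and gripping.

Call:
step_arm(
  rows=[
    [[0,1,30],0],
    [[0,1,60],0],
    [[0,1,80],0],
    [[0,1,82],0],
    [[0,1,82],0],
  ],
)

```text
clock: 11.08
eef_pos: [0.4734, -0.3752, 0.1253]
tool_rot: [-0.54, 0.842, -0.001, 0.0]
ft_force: [0.6, 0.5, 0.2]
grip_width: 0.0855
grasp_force: 0.0
```

Call:
step_arm(
  rows=[
    [[0,0,0],0],
    [[0,0,0],0],
    [[0,0,0],0],
    [[0,0,0],0],
    [[0,0,0],0],
    [[0,0,0],0],
  ],
  claw=1,
)

```text
clock: 11.82
eef_pos: [0.4737, -0.3754, 0.126]
tool_rot: [-0.54, 0.842, -0.002, 0.001]
ft_force: [-0.0, 0.4, 6.0]
grip_width: 0.0611
grasp_force: 65.2
```

Call:
step_arm(
  rows=[
    [[0,0,-15],0],
    [[0,0,-40],0],
    [[0,0,-80],0],
    [[0,0,-120],0],
    [[0,0,-140],0],
    [[0,0,-140],0],
    [[0,0,-140],0],
  ],
)

```text
clock: 12.7
eef_pos: [0.4723, -0.3742, 0.2629]
tool_rot: [-0.54, 0.842, 0.001, -0.0]
ft_force: [-0.6, 0.2, -2.1]
grip_width: 0.0611
grasp_force: 65.2
```

```bash
python3 - <<'E'
from h import *
from scipy.spatial.transform import Rotation as R
o=bot.get_obs();e=o["eef_pos"];r=R.from_quat(o["tool_rot"]).as_matrix();print(e,o["clock"],o["grip_width"],o["ft_force"])
im,d,P=shot("side")
print(((np.array([.57,-.1388,.088])-e)@r).round(4))
for z in(.135,.15,.165,.18,.195,.21):
    m=(abs(P[...,2]-z)<.006)&(np.hypot(P[...,0]-e[0],P[...,1]-e[1])<.05)
    Q=P[m]; Q=(Q-e)@r
    print(z,len(Q),np.percentile(Q,[5,50,95],axis=0).round(3).tolist() if len(Q) else "")
E
```

```text
[ 0.47225465 -0.37424162  0.26293325] 12.7 0.06105374781932025 [-0.55532714  0.17486685 -2.0972258 ]
[-0.2547  0.0092  0.1751]
0.135 8 [[-0.018, 0.0, 0.122], [-0.014, 0.012, 0.124], [0.003, 0.019, 0.126]]
0.15 36 [[-0.021, -0.006, 0.108], [-0.013, 0.015, 0.113], [0.004, 0.022, 0.118]]
0.165 48 [[-0.023, -0.01, 0.092], [-0.017, 0.013, 0.098], [0.003, 0.024, 0.103]]
0.18 47 [[-0.026, -0.011, 0.078], [-0.02, 0.016, 0.083], [0.003, 0.026, 0.088]]
0.195 69 [[-0.03, -0.025, 0.062], [-0.014, 0.005, 0.066], [0.03, 0.035, 0.073]]
0.21 144 [[-0.03, -0.032, 0.048], [-0.007, 0.003, 0.053], [0.03, 0.043, 0.058]]
```

Call:
step_arm(
  rows=[
    [[-25,1,0],0],
    [[-65,3,0],0],
    [[-110,5,0],0],
    [[-155,7,0],0],
    [[-200,9,0],0],
    [[-240,11,0],0],
    [[-254,11,0],0],
    [[-254,11,20],0],
    [[-254,11,40],0],
    [[-254,11,40],0],
    [[-254,11,40],0],
  ],
)

```text
clock: 14.12
eef_pos: [0.5688, -0.1398, 0.2241]
tool_rot: [-0.539, 0.842, 0.0, -0.0]
ft_force: [-0.3, 0.3, -1.4]
grip_width: 0.0606
grasp_force: 65.3
```

```bash
cat > look.py <<'E'
from h import *
import sys
from scipy.spatial.transform import Rotation as R
def look(c,z0,foot,pic=None):
    o=bot.get_obs();e=np.array(o["eef_pos"]);r=R.from_quat(o["tool_rot"]).as_matrix();print(e,o["clock"],o["grip_width"],o["ft_force"])
    im,d,P=shot("side")
    if pic: cv2.imwrite(pic,cv2.resize(im[130:250,210:370],(800,600))[...,::-1])
    f=rimfit(P,c,z0-.007,z0+.006,R=.030);print("target rim",f,((np.r_[f[0],0]-e)@r)[:2].round(4))
    # held cup taper: radius 20 -> 27 over 56 mm
    m=(P[...,2]>foot+.012)&(P[...,2]<foot+.045)&(np.hypot(P[...,0]-e[0],P[...,1]-e[1])<.04);Q=P[m]
    R_=.020+.007*(Q[:,2]-foot)/.056
    s=least_squares(lambda q:np.hypot(*(Q[:,:2]-q).T)-R_,e[:2],loss="soft_l1",f_scale=.001)
    print("held",len(Q),s.x,np.median(abs(s.fun)),"need tool xy",((np.r_[f[0]-s.x,0])@r)[:2].round(4))
E
python3 -c "
from look import *
look((.569,-.1388),.088,.098,'pics/s5.png')"
```

```text
[ 0.56876154 -0.13980499  0.22406941] 14.125 0.060604191743345553 [-0.26392582  0.25589569 -1.35220468]
target rim (array([ 0.56840386, -0.13836521]), 70, np.float64(0.0007486979049696457), np.float64(0.08957297729026226)) [-0.0012  0.0009]
held 132 [ 0.56750571 -0.1409662 ] 0.0010709544695010013 need tool xy [-0.0027  0.0003]
```

View pics/s5.png

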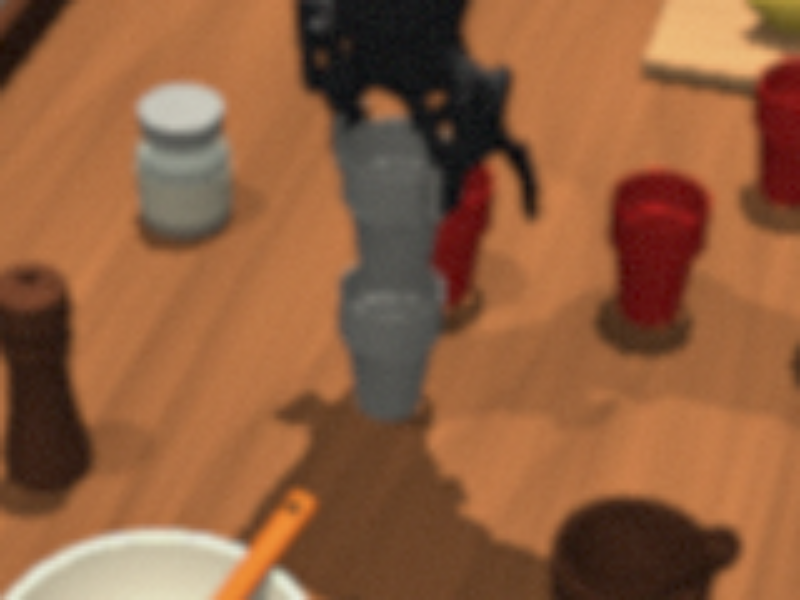

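The held tumbler stands directly over the lower one (rim at about (392,300)) and they are aligned to about 2 mm. Lowering it gently.

Call:
step_arm(
  rows=[
    [[-1,0,10],0],
    [[-1,0,20],0],
    [[-1,0,30],0],
    [[-1,0,40],0],
    [[-1,0,48],0],
    [[-1,0,54],0],
    [[-1,0,58],0],
    [[-1,0,58],0],
  ],
)

```text
clock: 15.18
eef_pos: [0.5691, -0.1383, 0.1657]
tool_rot: [-0.54, 0.842, 0.0, -0.0]
ft_force: [0.2, 0.8, -0.3]
grip_width: 0.0608
grasp_force: 65.2
```

Call:
step_arm(
  rows=[
    [[0,0,2],0],
    [[0,0,4],0],
    [[0,0,6],0],
    [[0,0,7],0],
    [[0,0,7],0],
  ],
)

```text
clock: 15.8
eef_pos: [0.5692, -0.1384, 0.1588]
tool_rot: [-0.54, 0.842, 0.0, -0.0]
ft_force: [-0.7, -0.6, -1.4]
grip_width: 0.0608
grasp_force: 65.2
```

Call:
step_arm(
  rows=[
    [[0,0,0.5],0],
    [[0,0,1],0],
    [[0,0,1.5],0],
    [[0,0,1.5],0],
  ],
)

```text
clock: 16.3
eef_pos: [0.5693, -0.1383, 0.158]
tool_rot: [-0.54, 0.842, -0.0, 0.0]
ft_force: [-2.1, 0.5, 4.1]
grip_width: 0.0611
grasp_force: 65.7
```

Call:
step_arm(
  rows=[
    [[0,0,0],0],
    [[0,0,0],0],
    [[0,0,0],0],
    [[0,0,0],0],
    [[0,0,0],0],
    [[0,0,-30],0],
    [[0,0,-80],0],
    [[0,0,-130],0],
    [[0,0,-150],0],
    [[0,0,-150],0],
  ],
  claw=-1,
)

```text
clock: 17.55
eef_pos: [0.5701, -0.1385, 0.3096]
tool_rot: [-0.54, 0.842, -0.002, 0.002]
ft_force: [0.3, 0.4, 0.5]
grip_width: 0.0852
grasp_force: 0.0
```

```bash
python3 - <<'E'
from h import *
from scipy.spatial.transform import Rotation as R
o=bot.get_obs();e=o["eef_pos"];r=R.from_quat(o["tool_rot"]).as_matrix();print(e,o["clock"])
for n in("side","top"):
    im,d,P=shot(n);f=rimfit(P,(.569,-.1388),.112,.126,R=.030);g=rimfit(P,(.448,.3565),R=.030)
    print(n,f,g,((np.r_[g[0],0]-e)@r)[:2].round(4))
E
```

```text
[ 0.57010038 -0.13854993  0.30956288] 17.55
side (array([ 0.56758713, -0.13754898]), 119, np.float64(0.0010064885850374905), np.float64(0.12142952482763658)) (array([0.4464308, 0.3565717]), 193, np.float64(0.000555523970110397), np.float64(0.08942487450660168)) [-0.398   0.3206]
top (array([ 0.56977304, -0.13774726]), 10, np.float64(0.0006299966194930652), np.float64(0.12199235551684275)) (array([0.45001293, 0.35580099]), 51, np.float64(0.0004873699118833827), np.float64(0.09060899421809343)) [-0.3988  0.317 ]
```

The second tumbler is seated (rim 32 mm higher). Now the third.

Call:
step_arm(
  rows=[
    [[-20,16,0],0],
    [[-60,48,0],0],
    [[-100,80,0],0],
    [[-140,112,0],0],
    [[-180,144,0],0],
    [[-220,176,0],0],
    [[-260,208,0],0],
    [[-300,240,0],0],
    [[-340,272,0],0],
    [[-380,304,0],0],
    [[-398,318,0],0],
    [[-398,318,0],0],
  ],
)

```text
clock: 19.15
eef_pos: [0.4456, 0.3569, 0.3055]
tool_rot: [-0.541, 0.841, -0.0, -0.002]
ft_force: [0.1, 0.2, -0.5]
grip_width: 0.0856
grasp_force: 0.0
```

Call:
step_arm(
  rows=[
    [[0,0,30],0],
    [[0,0,70],0],
    [[0,0,90],0],
    [[0,0,90],0],
    [[0,0,90],0],
  ],
)

```text
clock: 19.77
eef_pos: [0.4473, 0.3554, 0.2183]
tool_rot: [-0.539, 0.842, -0.0, 0.0]
ft_force: [0.2, -0.4, 0.5]
grip_width: 0.0855
grasp_force: 0.0
```

```bash
python3 - <<'E'
from h import *
from scipy.spatial.transform import Rotation as R
o=bot.get_obs();e=o["eef_pos"];r=R.from_quat(o["tool_rot"]).as_matrix();print(e,o["clock"])
im,d,P=shot("side");g=rimfit(P,(.448,.3565),R=.030)
print(g,((np.r_[.448,.3563,0]-e)@r).round(4))
E
```

```text
[0.44726899 0.3553806  0.2182647 ] 19.775
(array([0.44645439, 0.35648126]), 188, np.float64(0.0006306615923524043), np.float64(0.08945373874236978)) [-1.000e-03 -1.000e-04  2.183e-01]
```

Call:
step_arm(
  rows=[
    [[-1,0,30],0],
    [[-1,0,65],0],
    [[-1,0,88],0],
    [[-1,0,93],0],
    [[-1,0,93],0],
  ],
)

```text
clock: 20.45
eef_pos: [0.4475, 0.3574, 0.1255]
tool_rot: [-0.54, 0.842, 0.0, 0.001]
ft_force: [0.3, 0.4, -0.1]
grip_width: 0.0853
grasp_force: 0.0
```

Call:
step_arm(
  rows=[
    [[0,0,0],0],
    [[0,0,0],0],
    [[0,0,0],0],
    [[0,0,0],0],
    [[0,0,0],0],
    [[0,0,0],0],
  ],
  claw=1,
)

```text
clock: 21.2
eef_pos: [0.4481, 0.3577, 0.1263]
tool_rot: [-0.54, 0.842, 0.0, 0.002]
ft_force: [0.6, -0.1, 5.8]
grip_width: 0.0596
grasp_force: 65.3
```

Call:
step_arm(
  rows=[
    [[0,0,-15],0],
    [[0,0,-45],0],
    [[0,0,-90],0],
    [[0,0,-140],0],
    [[0,0,-180],0],
    [[0,0,-190],0],
    [[0,0,-190],0],
    [[0,0,-190],0],
  ],
)

```text
clock: 22.2
eef_pos: [0.4462, 0.3565, 0.3122]
tool_rot: [-0.54, 0.842, -0.0, -0.002]
ft_force: [-0.6, 0.1, -1.5]
grip_width: 0.0599
grasp_force: 64.8
```

Call:
step_arm(
  rows=[
    [[20,-16,0],0],
    [[60,-48,0],0],
    [[100,-79,0],0],
    [[140,-111,0],0],
    [[180,-143,0],0],
    [[220,-175,0],0],
    [[260,-207,0],0],
    [[300,-238,0],0],
    [[340,-270,0],0],
    [[380,-302,0],0],
    [[398,-317,0],0],
    [[398,-317,0],0],
  ],
)

```text
clock: 23.7
eef_pos: [0.5684, -0.1382, 0.3125]
tool_rot: [-0.539, 0.843, 0.001, -0.001]
ft_force: [0.4, 0.2, -0.7]
grip_width: 0.0601
grasp_force: 64.9
```

Call:
step_arm(
  rows=[
    [[0,0,20],0],
    [[0,0,45],0],
    [[0,0,58],0],
    [[0,0,58],0],
    [[0,0,58],0],
    [[0,0,58],0],
  ],
)

```text
clock: 24.45
eef_pos: [0.5693, -0.137, 0.2576]
tool_rot: [-0.54, 0.842, -0.001, 0.001]
ft_force: [-0.4, 0.4, -0.5]
grip_width: 0.0602
grasp_force: 64.9
```

```bash
python3 -c "
from look import *
look((.568,-.1378),.120,.131)"
```

```text
[ 0.56928698 -0.1369991   0.25757599] 24.45 0.06022134851784362 [-0.37551361  0.35869152 -0.46873524]
target rim (array([ 0.56737192, -0.13780974]), 72, np.float64(0.0008736674594777075), np.float64(0.12123889682382764)) [0.0017 0.0019]
held 139 [ 0.56784378 -0.13953428] 0.000916093217591063 need tool xy [-0.0014  0.0011]
```

Call:
step_arm(
  rows=[
    [[0,1,10],0],
    [[0,1,20],0],
    [[0,1,30],0],
    [[0,1,40],0],
    [[0,1,48],0],
    [[0,1,54],0],
    [[0,1,58],0],
    [[0,1,61],0],
    [[0,1,62],0],
    [[0,1,62],0],
  ],
)

```text
clock: 25.75
eef_pos: [0.568, -0.1366, 0.1946]
tool_rot: [-0.54, 0.842, -0.0, 0.0]
ft_force: [0.7, 0.2, -0.8]
grip_width: 0.0603
grasp_force: 65.0
```

Call:
step_arm(
  rows=[
    [[0,0,1],0],
    [[0,0,2],0],
    [[0,0,3],0],
    [[0,0,4],0],
    [[0,0,4],0],
  ],
)

```text
clock: 26.38
eef_pos: [0.5679, -0.1366, 0.1904]
tool_rot: [-0.54, 0.842, -0.0, 0.0]
ft_force: [0.1, 0.1, -0.1]
grip_width: 0.06
grasp_force: 65.0
```

Call:
step_arm(
  rows=[
    [[0,0,0.5],0],
    [[0,0,1],0],
    [[0,0,1],0],
  ],
)

```text
clock: 26.75
eef_pos: [0.5682, -0.1366, 0.1902]
tool_rot: [-0.54, 0.842, -0.0, 0.001]
ft_force: [-0.3, 0.8, 4.8]
grip_width: 0.0603
grasp_force: 65.5
```

Call:
step_arm(
  rows=[
    [[0,0,0],0],
    [[0,0,0],0],
    [[0,0,0],0],
    [[0,0,0],0],
    [[0,0,0],0],
    [[0,0,-30],0],
    [[0,0,-80],0],
    [[0,0,-120],0],
    [[-60,0,-120],0],
    [[-110,0,-120],0],
    [[-110,0,-120],0],
  ],
  claw=-1,
)

```text
clock: 28.12
eef_pos: [0.6148, -0.0334, 0.309]
tool_rot: [-0.542, 0.841, 0.0, 0.0]
ft_force: [0.2, -0.0, -0.4]
grip_width: 0.0852
grasp_force: 0.0
```

```bash
python3 - <<'E'
from h import *
for n in("side","top"):
    im,d,P=shot(n);print(n,rimfit(P,(.569,-.1375),.146,.160,R=.030))
    if n=="side":
        cv2.imwrite("pics/s6.png",cv2.resize(im[130:290,190:400],(788,600))[...,::-1])
        m=orange(im)&(np.hypot(P[...,0]-.608,P[...,1]-.15)<.15);print(P[m].mean(0))
E
```

```text
side (array([ 0.5668567 , -0.13715352]), 97, np.float64(0.0008566544547871993), np.float64(0.15351159001034392))
[0.59722111 0.12541018 0.04392915]
top (array([ 0.56960213, -0.13755352]), 23, np.float64(0.0004975508257145482), np.float64(0.15364804475582627))
```

View pics/s6.png

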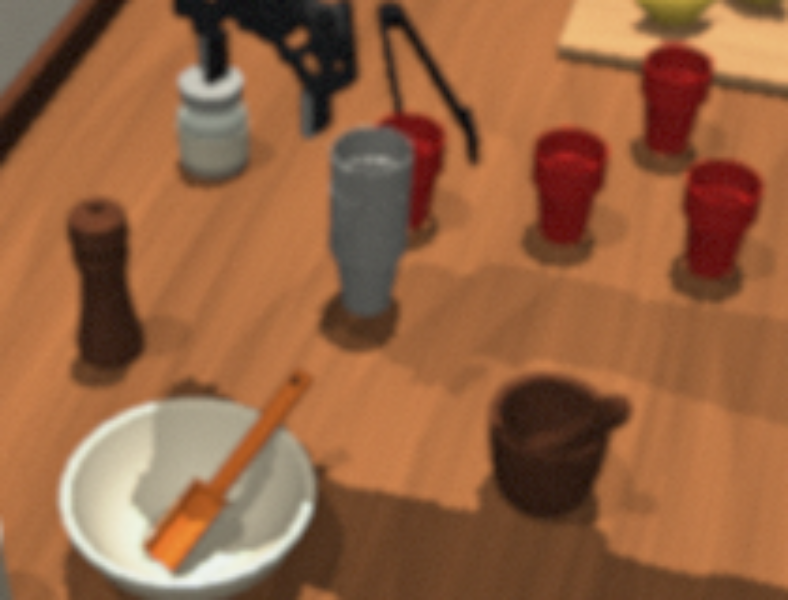

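The three tumblers form one upright stack (top rim at about (372,150), with rim heights of 90, 121.5 and 153.5 mm). The scoop rests in the bowl (head at about (185,525)) and the gripper is clear. Handing in.

```bash
python3 -c "
from workcell import bot
print(bot.job_done())"
```

```text
the job is handed in; nothing more can be done
None
```

The job is handed in at about 28 s of the 72 s allowed: in the last pictures the scoop rests head-down in the bowl and the three steel tumblers stand nested in one upright stack; the hand-in gave no verdict.

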